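# Check the spring of an eaves-cupboard door closer

### The arm

A 6-joint arm with a two-finger parallel gripper is mounted at the origin on the work surface. World frame = base frame: x ahead of the robot, y to its left, z up, the work surface at z = 0. Lengths are in m, angles in rad, forces in N, time in s.
With the tool pointing down it reaches from about 0.425 to 1.125 m from the base axis. Payload 14.9 kg.
Tool frame: the origin (TCP) lies on the centre line of the jaws, within the pads' length; the fingertips stand manip.tcp_to_tips ahead of it and the grasp point (between the pads) lies 3 mm ahead of it (manip.tcp_to_tips is the distance from the TCP to the fingertips, in m); z points along the fingers, y is the line along which they close (so a half turn about z gives the same grasp; the last joint's range is limited). The gripper opens to 91 mm and grips with 3 to 60 N. Pads are 32 mm wide; open, the fingers measure 118 mm over their backs; the gripper's body (76 mm by 178 mm) begins 60 mm behind the grasp point.
Start: joints at [-1.134, 0.379, 1.734, -0, 1.028, -0.033], TCP at [0.317, -0.624, 0.236] pointing down, gripper open.
Joint ranges: [-2.77, 2.77], [-0.74, 2.19], [0, 2.66], [-1.06, 4.2], [0.31, 2.87], [-3.08, 3.08]. Speed limits (rad/s): [1.89, 1.89, 2.39, 3.14, 3.14, 3.14].

### API

Orientations are given as a unit quaternion [x, y, z, w].
In Python, from cell import manip gives the robot as it stands. The module is installed in compiled form; this text tells all that it offers.
- The arm moves only by the shell command python3 -m handwheel 'ROWS'. ROWS is one flat JSON list of numbers that holds 1 to 8 rows one after another, with no inner brackets; each row has 5 numbers: dx, dy, dz in m, then a turn about the tool's z in rad, then the finger opening in m; each row shifts and turns the commanded pose from where the row before left it, along the tool's axes as they then stand; what a row does not reach is not made up. A row lasts 1/8 s, in which the tool goes at most 0.0625 m and 0.188 rad, less where a joint would pass 70% of its speed; a pose out of reach is approached as far as the arm can. The fingers move at their own pace and stop on an object; the grip force is fixed at half the most. Time passes only in rows, so rows that do not move let the fingers close. It prints the time, the measured TCP pose, the force, the opening and the grip force at its end. Input that does not fit is refused with a message, and nothing moves.
- manip.state(): the state, without advancing time (a new reading comes with each control period).
- manip.get_image(name): name is "side" or "top"; returns a dict with "image" (384x512x3 uint8, red, green, blue), "fovy" (degrees; the focal length in pixels is half the picture's height over the tangent of half this angle, whatever the lens; pixels are square), "cx", "cy" (the principal point, pixels), "R" (3x3) and "t" (3): a world point X has camera coordinates R X + t. Camera axes: x right, y down, z forward; pixel columns grow to the right and rows downward; lengths in m; the calibration is good to about 2 mm. A picture is of the moment at which its call begins. There is no depth.
- manip.hand_in(): hands the job in; it is judged then, once.
Trained networks look in a picture, given as the dict that the camera call returned (one of the last four; its "shot" number tells which), for a name from the list of things; names that differ only in an ending like _2 or _b are one class to them, and where a whole thing is asked for, a point or a joint stands for the part that bears it (a point fixed in the world has none). Each returns a list of dicts, best first, with "p" (0 to 1); they miss things now and then, are a little off and sometimes report something else, mostly with a low value. They report only what shows in the picture. A call takes as long as a camera call.
- manip.trace(picture, thing): "pixels" (384x512 bool, what is visible of it) and "at" ([column, row] as shares, 0 to 1, of the picture: columns of its width, rows of its height, amid what is visible of it).
- manip.mark_of(picture, thing): "at" ([column, row] as shares, 0 to 1, of the picture: columns of its width, rows of its height: a listed point, or the origin of a listed thing).
The state is a dict: "time_s": time; "joints": joint angles; "qd": joint speeds; "effort": joint torques, N m; "position": TCP position; "tcp_rot": TCP orientation; "wrist_force": force on the tool from outside, world axes, zero at the start; "ft_torque": the same for the moment, N m; "opening": finger opening in m; "gripper_force": force on a finger pad.
Only numpy, scipy, OpenCV 4.12 (cv2) and the standard library are available. Lean on these libraries where they do the work, as an engineer would, in place of code of your own. Each camera call takes 0.05 s, during which the arm holds its last target. There are 200 camera calls.

### The job

Check the spring of the door closer on the plywood board: first slide the drag pointer back by its upright post until it rests against the closer's arm. Then, with the gripper, press the arm's roller round along the scale until the spring pushes back with 12 newtons, hold it there for a second, and ease the arm all the way home under control, so that the pointer is left standing out on the scale at the reading. Be gentle: never push the closer with more than 16 newtons, do not let the arm fly back, and leave everything else on the table where it is.

Things in the scene. Friction and masses are not known exactly. Their poses are not given: they have to be found in the camera images.
- board: Fixed plywood board, 320 (x) x 400 (y) x 18 mm, origin at the centre of its underside, z up. On it: a grey closer body (below 54 mm), its steel arm turning about an upright pivot (hub up to 80 mm), a thin aluminium drag pointer under the arm, and a curved aluminium scale 184 to 210 mm from the pivot, ticks every 0.05 rad, bold ones every 0.5 rad.
- pivot (a point): Point 85 mm above the table on the upright axis about which arm and pointer both turn; axes parallel to the board's.
- home (a point): Point fixed to the board, 85 mm above the table, 130 mm from the pivot: the roller's centre is here when the spring holds the arm home against its stop, an upright steel pin on the board (10 mm thick, up to 72 mm above the table, 85 mm from the pivot, on the arm's side away from the pointer). Axes parallel to the board's.
- roller_mid (a point): Centre of the free-turning, slippery black roller at the arm's end, 130 mm from the pivot: upright cylinder 28 mm in diameter, 67 to 103 mm above the table, this point at 85 mm. Press its side that faces away from the pointer, square to the line from the pivot, fingertips 70 to 85 mm above the table to clear the arm. Axes turn with the roller.
- post (a point): Centre, 85 mm above the table, of the pointer's upright post: 12 mm in diameter, top at 102 mm, 172 mm from the pivot. The pointer's flat bar lies 24 to 30 mm above the table; a shorter pin on it (90 mm from the pivot, 10 mm thick, top at 74 mm) meets the arm's flank. Touching, the post leads the arm by 0.167 rad about the pivot and is 49 mm from roller_mid.
- pointer (a joint): Angle of the drag pointer on the scale in rad: 0 where it touches the arm at home, growing counter-clockwise seen from above (the way the arm is pushed), to 1.15 at most. It drags (0.12 N m, about 0.7 N at the post) and stays where it is left. It starts far out on the scale.
- roller: The roller as a body; origin on its axis at its lower end, 67 mm above the table.
- closer_arm: Steel arm with its roller: bar 20 mm wide, 130 mm long along its own -x, 56 to 66 mm above the table; origin on the pivot axis, 30 mm above the table. Pushed off its stop, counter-clockwise from above, it carries the pointer before it. Spring wound differently each time: 1 to 9 N at the roller at first, then 1.7 N more per 0.1 rad; 12 N comes at 0.12 to 0.65 rad. Let go, it flies back.
- screwdriver: Bystander: screwdriver, 190 mm, lying on the board's edge at -y; origin under its middle.
- tin: Bystander: steel tin, 44 mm across, 40 mm high, on the board's corner; origin under its centre.
- spare_roller: Bystander: spare black roller, 28 mm across, 36 mm high, standing on the board's corner near the robot, not fitted to anything; origin under its centre.
- kettle: Bystander: red conical kettle with a black bail handle, 176 mm across, 245 mm high; origin under its centre.
- mug_a: Bystander: white mug, 80 mm across, 92 mm high, on the red tray; origin under its centre.
- mug_b: Bystander: white mug like the other, on the red tray; origin under its centre.
- flower_pot: Bystander: blue and white scalloped ceramic pot, 140 mm across, 84 mm high; origin under its centre.
- wrench: Bystander: steel wrench, 160 mm, lying on the table; origin under its middle.

How it is judged:
On the way, in this order (a step that is already met when the one before it is completed fails the run):
1. the pointer is slid back against the arm, which is at home (pointer within 0.04 rad of 0) (distance between roller_mid and post below 0.055 m and value of joint pointer below 0.04 rad and distance between roller_mid and home below 0.006 m), for 0.2 s.
2. the fingers push the arm off its home, with the pointer against it, and hold a contact force between 10.5 and 14 N for half a second (contact force between the fingers and closer_arm between 10.5 and 14 N and distance between roller_mid and home above 0.012 m and distance between roller_mid and post below 0.055 m), for 0.5 s.
At the end, for the whole second after the job is handed in: The arm is at rest at home (roller within 6 mm of its home point) and the pointer stands still between 0.08 and 0.72 rad on the scale, where the arm pushed it (distance between roller_mid and home below 0.006 m and value of joint pointer between 0.08 and 0.72 rad and velocity of joint pointer between -0.02 and 0.02 rad/s and linear speed of roller below 0.01 m/s); the robot touches nothing.
It fails at once if the robot pushes the arm with more than 16 N (contact force between any of the fingers, the arm and closer_arm above 16 N).
It fails at once if the robot pushes the pointer with more than 16 N (contact force between the fingers and pointer above 16 N).
It fails at once if the arm flies back or is flung (roller faster than 0.25 m/s) (linear speed of roller above 0.25 m/s).
It fails at once if a bystander is moved by more than 20 mm (distance of any of screwdriver, tin, kettle, mug_a, mug_b, flower_pot, spare_roller, wrench from where it was at the start of the episode above 0.02 m).
It also fails if it takes over 72 s, if anything falls off the work surface, if the arm or the gripper's body presses on something with over 40 N, if the wrist force passes 120 N, or if a joint passes its speed limit or range.

## Working session

There is one attempt and no reset: what is moved stays moved. The work goes in short steps, Python scripts to look and compute and a shell command to move; the robot and the scene stay as the last step left them, time stands still between calls to the robot, and variables do not carry over. Pictures are saved under pics/ and viewed, at most 10 in all, crops included, and the job is handed in when it is done.

```bash
mkdir -p pics; cat > h.py <<'E'
import numpy as np, cv2
from cell import manip
def ray(pic,at):
    H,W=pic["image"].shape[:2]; f=H/2/np.tan(np.radians(pic["fovy"])/2)
    d=np.array([(at[0]*W-pic["cx"])/f,(at[1]*H-pic["cy"])/f,1.])
    R=np.array(pic["R"]);t=np.array(pic["t"]); return -R.T@t, R.T@d
def atz(pic,at,z):
    o,d=ray(pic,at); return o+d*(z-o[2])/d[2]
def proj(pic,X):
    H,W=pic["image"].shape[:2]; f=H/2/np.tan(np.radians(pic["fovy"])/2)
    c=np.array(pic["R"])@X+np.array(pic["t"]); return f*c[:2]/c[2]+[pic["cx"],pic["cy"]]
E
python3 - <<'E'
from h import *
np.set_printoptions(precision=4,suppress=True)
s=manip.state(); print(s, manip.tcp_to_tips)
for n in("top","side"):
    p=manip.get_image(n); cv2.imwrite(f"pics/{n}0.png",p["image"][:,:,::-1])
    print(n,"cam",ray(p,(.5,.5))[0])
    for th,z in(("pivot",.085),("home",.085),("roller_mid",.085),("post",.085),("board",0),("spare_roller",0),("tin",.018),("screwdriver",.018),("kettle",0),("mug_a",0),("flower_pot",0)):
        for r in manip.mark_of(p,th)[:2]:
            print(th,round(r["p"],2),np.array(r["at"])*[512,384],atz(p,r["at"],z))
E
```

```text
{'time_s': 0.0, 'joints': array([-1.1343,  0.3794,  1.7348, -0.    ,  1.0285, -0.0333]), 'qd': array([ 0.0005,  0.0005, -0.0003, -0.0002,  0.0002,  0.0014]), 'effort': array([ -0.0036, -76.3732, -43.4373,   0.065 ,   0.0424,  -0.0001]), 'position': array([ 0.3167, -0.6238,  0.2353]), 'tcp_rot': array([ 0.9725,  0.2327, -0.0001, -0.0005]), 'wrist_force': array([ 0.1318, -0.5818, -0.2822]), 'ft_torque': array([ 0.0194, -0.0005, -0.0091]), 'gripper_force': 0.0, 'opening': 0.09130701173237601} 0.022
top cam [ 0.3948 -0.0143  1.3042]
pivot 0.79 [268.5952 152.7936] [ 0.6216 -0.0512  0.085 ]
home 0.72 [248.7808 186.0864] [0.5087 0.0183 0.085 ]
home 0.62 [319.7952 172.8   ] [ 0.5493 -0.2233  0.085 ]
roller_mid 0.41 [246.8864 185.7024] [0.5102 0.0248 0.085 ]
post 0.75 [291.9936 198.6048] [ 0.4635 -0.1269  0.085 ]
board 0.85 [272.1792 180.9024] [ 0.5339 -0.0646  0.    ]
spare_roller 0.57 [233.4208 222.1824] [0.3871 0.0782 0.    ]
spare_roller 0.37 [367.7184 245.9904] [ 0.2942 -0.3997  0.    ]
tin 0.65 [225.28   150.4128] [0.646  0.1029 0.018 ]
screwdriver 0.53 [320.2048 172.6848] [ 0.5582 -0.2
[... 498 characters left out ...]
0.085 ]
roller_mid 0.24 [303.9232 325.7088] [0.3368 0.4748 0.085 ]
post 0.48 [260.1984 165.888 ] [ 0.4513 -0.1406  0.085 ]
board 0.96 [237.5168 196.992 ] [ 0.5302 -0.066   0.    ]
board 0.19 [207.5136 188.6976] [ 0.6436 -0.1082  0.    ]
spare_roller 0.57 [276.6848 220.3008] [0.3914 0.0467 0.    ]
tin 0.56 [197.3248 228.2112] [0.6475 0.109  0.018 ]
screwdriver 0.44 [237.4144 165.0816] [ 0.541  -0.2321  0.018 ]
kettle 0.95 [192.8192 374.0928] [0.5936 0.5591 0.    ]
mug_a 0.81 [251.4944 117.696 ] [ 0.5013 -0.629   0.    ]
mug_a 0.74 [242.2784 138.0864] [ 0.5348 -0.4522  0.    ]
flower_pot 0.68 [198.5024 228.5184] [0.6477 0.0933 0.    ]
flower_pot 0.65 [298.496 143.616] [ 0.2926 -0.4166  0.    ]
```

```bash
python3 - <<'E'
import cv2
a=cv2.imread("pics/top0.png")[110:250,190:350]; b=cv2.imread("pics/side0.png")[130:270,170:330]
cv2.imwrite("pics/c0.png",cv2.resize(cv2.hconcat([a,b]),None,fx=2.5,fy=2.5*1.0,interpolation=cv2.INTER_CUBIC))
E
```

```text
(no output)
```

View pics/c0.png

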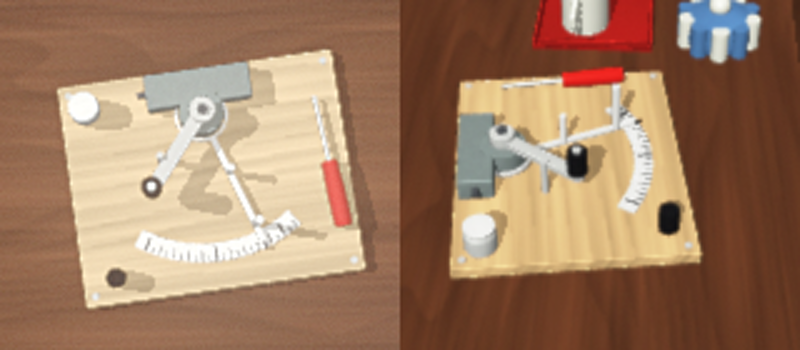

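View pics/top0.png

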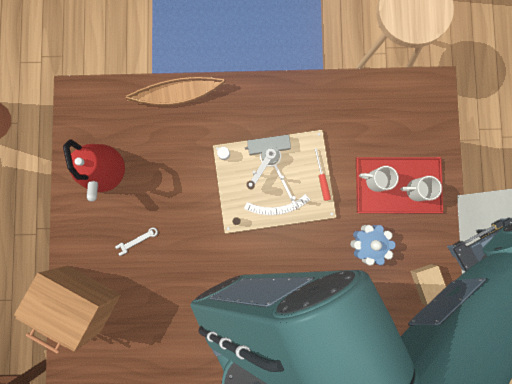

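View pics/side0.png

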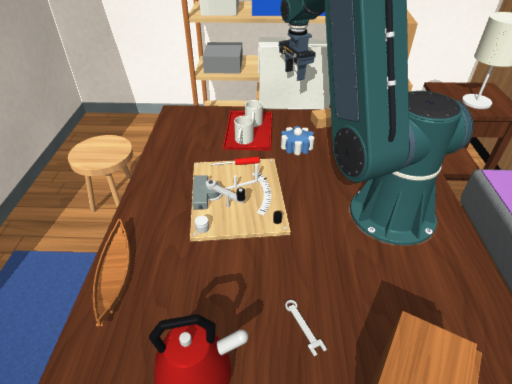

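The pictures show the board upright in view. In the top view the pivot is near (271,153), the roller near (250,185) and the post near (294,199). In the side view the roller is at (241,194) and the post at (257,172). I'll fit the geometry next, using the known radii.

```bash
cat > fit.py <<'E'
from h import *
from scipy.optimize import least_squares
np.set_printoptions(precision=4,suppress=True)
pics=[manip.get_image(n) for n in("top","side")]
names=("pivot","roller_mid","post","home","board")
obs={}
for i,p in enumerate(pics):
    for th in names:
        L=manip.mark_of(p,th)
        if L: obs[i,th]=np.array(L[0]["at"])*[512,384]
    L=manip.trace(p,"roller")
    for l in L[:2]:
        ys,xs=np.nonzero(l["pixels"]); print(i,"roller trace",l["p"],xs.mean(),ys.mean(),len(xs),xs.min(),xs.max(),ys.min(),ys.max())
        if l is L[0]: obs[i,"roller_tr"]=np.array([xs.mean(),ys.mean()])+.5
for k,v in obs.items(): print(k,v)
def pts(q):
    P=np.r_[q[:2],.085]
    u=lambda a,r:P+r*np.array([np.cos(a),np.sin(a),0])
    R=u(q[2],.130)
    return {"pivot":P,"roller_mid":R,"roller_tr":R+[0,0,.004],"home":R,"post":u(q[3],.172)}
def res(q):
    d=pts(q); return np.concatenate([proj(pics[i],d[t])-o for (i,t),o in obs.items() if t in d])
s=least_squares(res,[.625,-.05,2.6,3.6],loss="soft_l1")
print(s.x,{k:v for k,v in pts(s.x).items()}); print(res(s.x).reshape(-1,2))
print("pointer", (s.x[3]-s.x[2])%(2*np.pi)-.167)
b=[atz(pics[i],obs[i,"board"]/[512,384],0) for i in (0,1)]; print("board",b)
E
python3 fit.py
```

```text
0 roller trace 0.61 250.17073170731706 184.41463414634146 41 247 253 181 188
1 roller trace 0.54 240.03669724770643 194.22018348623854 109 236 244 188 201
1 roller trace 0.39 236.8257116898849 200.14778921865536 6604 190 288 159 240
(0, 'pivot') [267.8784 153.792 ]
(0, 'roller_mid') [248.0128 185.2032]
(0, 'post') [137.5232 237.888 ]
(0, 'home') [249.088  185.2032]
(0, 'board') [273.5104 178.5984]
(0, 'roller_tr') [250.6707 184.9146]
(1, 'pivot') [208.4864 180.288 ]
(1, 'roller_mid') [242.2784 195.6096]
(1, 'post') [259.0208 165.0048]
(1, 'home') [241.2032 194.1888]
(1, 'board') [236.0832 196.6848]
(1, 'roller_tr') [240.5367 194.7202]
[ 0.6202 -0.0505  2.578   2.8858] {'pivot': array([ 0.6202, -0.0505,  0.085 ]), 'roller_mid': array([0.5103, 0.019 , 0.085 ]), 'roller_tr': array([0.5103, 0.019 , 0.089 ]), 'home': array([0.5103, 0.019 , 0.085 ]), 'post': array([ 0.4538, -0.0069,  0.085 ])}
[[  0.5001  -0.5882]
 [  0.5733   0.4333]
 [119.0057 -35.758 ]
 [ -0.5019   0.4333]
 [ -2.1188   0.611 ]
 [  1.6833   0.5478]
 [ -1.1424  -0.6134]
 [ -0.38    25.1927]
 [ -0.0672   0.8074]
 [  0.5719  -0.6458]]
pointer 0.1407308739290916
board [array([ 0.5422, -0.0697,  0.    ]), array([ 0.5354, -0.0675,  0.    ])]
```

```bash
cat >> fit.py <<'E'
print("--- refit")
obs[0,"post"]=np.array([292.,198.6])
obs[1,"post"]=(obs[1,"post"]+[260.2,165.9])/2
def pts2(q):
    d=pts(q); d["roller_tr"]=d["roller_mid"]+[0,0,.005]; return d
s=least_squares(res,[.62,-.05,2.58,3.6],loss="soft_l1")
for k,v in pts(s.x).items(): print(k,v)
print(s.x,"pointer",s.x[3]-s.x[2]-.167); print([k for k in obs if k[1]!="board"]);print(res(s.x).reshape(-1,2))
for (i,t),z in {(0,"roller_tr"):.098,(1,"roller_tr"):.087}.items(): print(i,t,atz(pics[i],obs[i,t]/[512,384],z))
for i,u,v,z in((0,294,199,.102),(1,257,164.2,.102),(1,257,182,.03)): print("hand post",i,atz(pics[i],(u/512,v/384),z))
for i,p in enumerate(pics):
    for l in manip.trace(p,"post")[:2]:
        ys,xs=np.nonzero(l["pixels"]); print(i,"post trace",l["p"],xs.mean(),ys.mean(),len(xs),xs.min(),xs.max(),ys.min(),ys.max())
    a=p["image"]; c=(a[170:225,260:325] if i==0 else a[150:205,225:290])
    cv2.imwrite(f"pics/p{i}.png",c[:,:,::-1])
A,B=(cv2.imread(f"pics/p{i}.png") for i in(0,1)); cv2.imwrite("pics/p.png",cv2.resize(cv2.hconcat([A,B]),None,fx=6,fy=6,interpolation=cv2.INTER_NEAREST))
E
python3 fit.py | sed -n '/refit/,$p'
```

```text
--- refit
pivot [ 0.6192 -0.056   0.085 ]
roller_mid [0.5112 0.0164 0.085 ]
roller_tr [0.5112 0.0164 0.089 ]
home [0.5112 0.0164 0.085 ]
post [ 0.4628 -0.1276  0.085 ]
[ 0.6192 -0.056   2.5511  3.5711] pointer 0.8530177209990921
[(0, 'pivot'), (0, 'roller_mid'), (0, 'home'), (0, 'roller_tr'), (1, 'pivot'), (1, 'roller_mid'), (1, 'post'), (1, 'home'), (1, 'roller_tr'), (0, 'post')]
[[  0.5818  -1.3401]
 [  0.556    4.7497]
 [ -0.7752  -0.6647]
 [ -1.3949   0.2332]
 [  0.5198  -0.885 ]
 [-17.4106  29.5817]
 [ -2.4643   1.479 ]
 [  2.3014  -0.7159]
 [  0.5049  -1.2863]
 [  0.2015   0.1929]]
0 roller_tr [0.5111 0.0115 0.098 ]
1 roller_tr [0.5127 0.0205 0.087 ]
hand post 0 [ 0.4611 -0.132   0.102 ]
hand post 1 [ 0.4625 -0.1274  0.102 ]
hand post 1 [ 0.4618 -0.1164  0.03  ]
0 post trace 0.5 285.188679245283 186.0754716981132 106 269 295 164 207
0 post trace 0.31 372.34827332843497 244.2505510653931 1361 350 395 225 265
1 post trace 0.67 304.34934497816596 327.41266375545854 458 286 324 300 355
1 post trace 0.54 242.93360995850622 181.94605809128632 241 212 264 163 199
```

View pics/p.png

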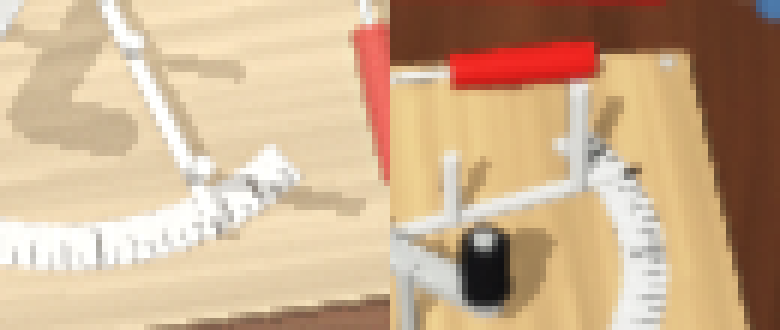

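The network points agree with the given radii (pivot to roller 130 mm, pivot to post about 173 mm). The post crop shows the post top near (293.5, 197.5) in the top view and (257, 164) in the side view, which puts it at about (0.462, -0.128). I'll approach from the post's far side with the fingers closed.

```bash
python3 -m handwheel '[0.044, -0.0415, 0, 0, 0, 0.044, -0.0415, 0, 0, 0, 0.044, -0.0415, 0, 0, 0, 0.044, -0.0415, 0, 0, 0, 0.044, -0.0415, 0, 0, 0, 0.044, -0.0415, 0, 0, 0, 0.044, -0.0415, 0, 0, 0, 0.044, -0.0415, 0, 0, 0]'
python3 -m handwheel '[0, 0, 0, -0.179, 0, 0, 0, 0, -0.179, 0, 0, 0, 0, -0.179, 0, 0, 0, 0, -0.179, 0, 0, 0, 0, -0.179, 0, 0, 0, 0, -0.179, 0, 0, 0, 0, -0.179, 0, 0, 0, 0, -0.179, 0]'
cat > st.py <<'E'
from h import *
import sys
np.set_printoptions(precision=4,suppress=True)
s=manip.state(); from scipy.spatial.transform import Rotation as Ro
R=Ro.from_quat(s["tcp_rot"]).as_matrix(); p=s["position"]
print("t",s["time_s"],"p",p,"yaw",np.arctan2(R[1,0],R[0,0]),"F",s["wrist_force"],"Ftool",R.T@s["wrist_force"],"open",s["opening"],"tilt",R[:,2])
if len(sys.argv)>2: print("to target in tool:",R.T@(np.array([float(a) for a in sys.argv[1:4]])-p))
E
python3 st.py 0.480 -0.168 0.1
```

```text
time_s: 3.7
position: [0.4809, -0.167, 0.2363]
tcp_rot: [0.973, 0.233, 0.0, 0.0]
wrist_force: [0.5, 0.2, 0.4]
opening: 0.0139
gripper_force: 0.0
time_s: 4.7
position: [0.4805, -0.1688, 0.2361]
tcp_rot: [0.579, 0.816, 0.0, 0.0]
wrist_force: [0.2, 0.4, -0.2]
opening: 0.0003
gripper_force: 0.0
t 4.7 p [ 0.4805 -0.1688  0.2361] yaw 1.9077616079945072 F [ 0.2234  0.3689 -0.2246] Ftool [0.2744 0.3328 0.2246] open 0.0003181558486989735 tilt [ 0.0002 -0.0001 -1.    ]
to target in tool: [ 0.0009 -0.0002  0.1361]
```

```bash
python3 -m handwheel '[0, 0, 0.03, 0, 0, 0, 0, 0.03, 0, 0, 0, 0, 0.03, 0, 0, 0, 0, 0.026, 0, 0, 0, 0, 0.02, 0, 0, 0, 0, 0, 0, 0]'; python3 st.py
python3 - <<'E'
from h import *
c=[]
for n,(y,x) in(("top",(140,230)),("side",(120,190))):
    a=manip.get_image(n)["image"][y:y+100,x:x+100]; c.append(a)
cv2.imwrite("pics/d.png",cv2.resize(cv2.hconcat(c)[:,:,::-1],None,fx=4,fy=4,interpolation=cv2.INTER_CUBIC))
E
```

```text
time_s: 5.45
position: [0.4797, -0.1685, 0.0989]
tcp_rot: [0.581, 0.814, -0.0, -0.001]
wrist_force: [0.2, 0.3, 0.1]
opening: 0.0005
gripper_force: 0.0
t 5.45 p [ 0.4797 -0.1685  0.0989] yaw 1.9017888105508451 F [0.2165 0.3118 0.1071] Ftool [ 0.2246  0.3059 -0.1073] open 0.00047540964621323113 tilt [-0.0022  0.0009 -1.    ]
```

View pics/d.png

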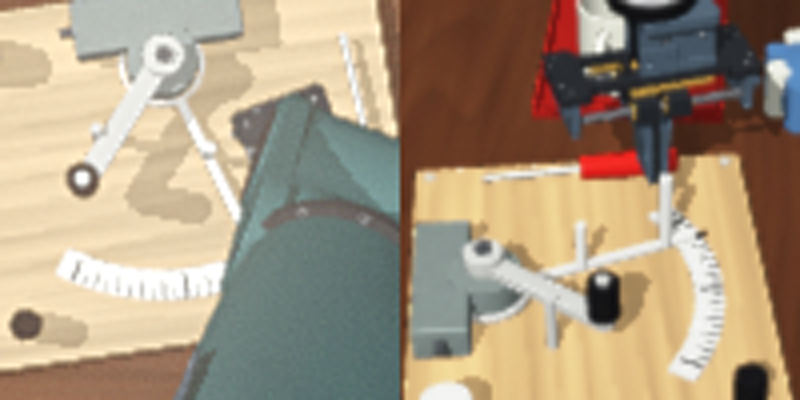

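The side crop shows the closed fingers standing just behind the post, with the post at (665,200) and the fingertips at (655,170), roughly centred. Next I'll move to contact and sweep along the arc.

```bash
python3 -m handwheel '[0.004, 0, 0, 0, 0, 0.004, 0, 0, 0, 0, 0.004, 0, 0, 0, 0, 0.004, 0, 0, 0, 0, 0.004, 0, 0, 0, 0, 0.004, 0, 0, 0, 0]'; python3 st.py
python3 -m handwheel '[0.005, 0, 0, 0, 0, 0.007, -0.0005, 0, 0.04, 0, 0.007, -0.0005, 0, 0.04, 0, 0.007, -0.0005, 0, 0.04, 0, 0.007, -0.0005, 0, 0.04, 0, 0, 0, 0, 0, 0]'; python3 st.py
python3 - <<'E'
from h import *
c=[]
for n,(y,x) in(("top",(140,230)),("side",(120,190))):
    a=manip.get_image(n)["image"][y:y+100,x:x+100]; c.append(a)
cv2.imwrite("pics/e.png",cv2.resize(cv2.hconcat(c)[:,:,::-1],None,fx=4,fy=4,interpolation=cv2.INTER_CUBIC))
E
```

```text
time_s: 6.3
position: [0.4724, -0.1458, 0.0999]
tcp_rot: [0.581, 0.814, -0.0, -0.0]
wrist_force: [-0.9, -2.3, 0.4]
opening: 0.0004
gripper_force: 0.7
t 6.3 p [ 0.4724 -0.1458  0.0999] yaw 1.9019329988567906 F [-0.9047 -2.26    0.4381] Ftool [-1.8431 -1.5905 -0.4378] open 0.0004467501780883986 tilt [-0.0003 -0.     -1.    ]
time_s: 7.05
position: [0.4615, -0.1145, 0.0999]
tcp_rot: [0.644, 0.765, 0.0, -0.0]
wrist_force: [0.0, -0.5, 1.2]
opening: 0.0003
gripper_force: 0.0
t 7.05 p [ 0.4615 -0.1145  0.0999] yaw 1.7424799278909282 F [ 0.0381 -0.5124  1.2408] Ftool [-0.5113 -0.0499 -1.2408] open 0.00034132186626687985 tilt [ 0.      0.0001 -1.    ]
```

View pics/e.png

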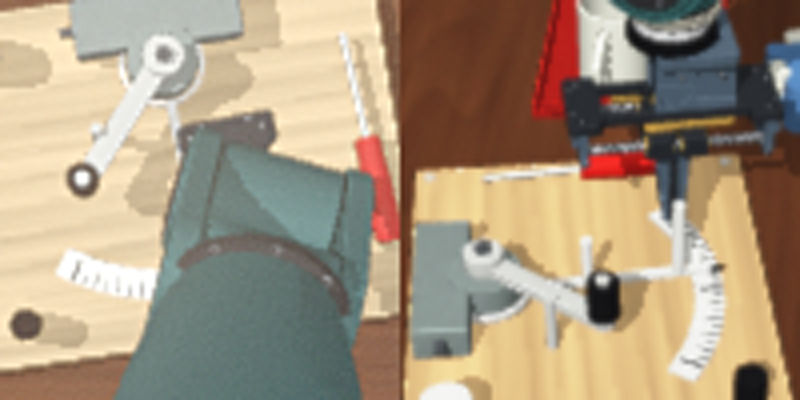

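The side crop shows the post (680,235) moving along the scale in front of the fingertips, while the arm stays home. I'll continue the sweep.

```bash
python3 -m handwheel '[0.0085, -0.0012, 0, 0.048, 0, 0.0085, -0.0012, 0, 0.048, 0, 0.0085, -0.0012, 0, 0.048, 0, 0.0085, -0.0012, 0, 0.048, 0, 0.0085, -0.0012, 0, 0.048, 0, 0.0085, -0.0012, 0, 0.048, 0, 0.0085, -0.0012, 0, 0.048, 0, 0.0085, -0.0012, 0, 0.048, 0]'; python3 st.py
python3 - <<'E'
from h import *
from scipy.spatial.transform import Rotation as Ro
s=manip.state();p=s["position"];R=Ro.from_quat(s["tcp_rot"]).as_matrix()
P=np.array([.6195,-.054]); v=R[:2,:2].T@(P-p[:2]); print("pivot in tool",v)
c=p[:2]-P; a=np.arctan2(c[1],c[0])%6.283; print("rad",np.hypot(*c),"post phi~",a-.022/.172)
pic=manip.get_image("side"); print([(round(l["p"],2),atz(pic,l["at"],.085)) for l in manip.mark_of(pic,"post")])
cv2.imwrite("pics/f.png",cv2.resize(pic["image"][120:220,190:290,::-1],None,fx=5,fy=5,interpolation=cv2.INTER_CUBIC))
E
```

```text
time_s: 8.15
position: [0.4522, -0.0474, 0.1]
tcp_rot: [0.779, 0.628, 0.0, 0.0]
wrist_force: [0.5, -0.6, 0.0]
opening: 0.0006
gripper_force: 0.4
t 8.15 p [ 0.4522 -0.0474  0.1   ] yaw 1.3567453021632865 F [ 0.5166 -0.5705  0.0308] Ftool [-0.4477  0.626  -0.0305] open 0.0006231489920129942 tilt [ 0.0005 -0.0001 -1.    ]
pivot in tool [0.0290824  0.16488204]
rad 0.16742723631105286 post phi~ 2.9742219630461504
[(0.7, array([ 0.44336823, -0.02724918,  0.085     ])), (0.53, array([0.50952119, 0.02235429, 0.085     ]))]
```

View pics/f.png

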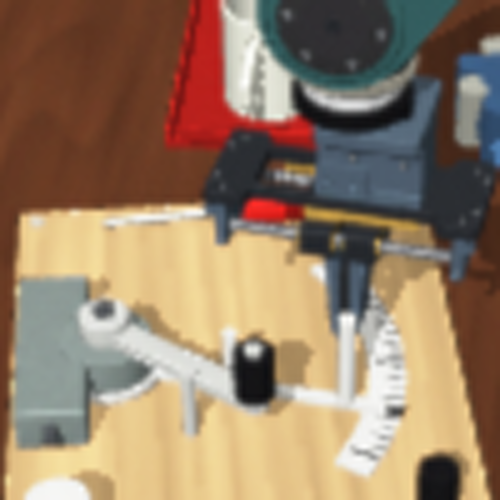

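The side crop shows the post (347,355) still centred on the fingertips. The arm and roller (254,370) are still home, with about 0.25 rad to go. I'll slow down now.

```bash
python3 -m handwheel '[0.0034, -0.0006, 0, 0.02, 0, 0.0034, -0.0006, 0, 0.02, 0, 0.0034, -0.0006, 0, 0.02, 0, 0.0034, -0.0006, 0, 0.02, 0, 0.0034, -0.0006, 0, 0.02, 0, 0.0034, -0.0006, 0, 0.02, 0, 0.0034, -0.0006, 0, 0.02, 0, 0.0034, -0.0006, 0, 0.02, 0]'; python3 st.py
python3 -m handwheel '[0.0015, -0.0003, 0, 0.01, 0, 0.0015, -0.0003, 0, 0.01, 0, 0.0015, -0.0003, 0, 0.01, 0, 0, 0, 0, 0, 0]'; python3 st.py
python3 - <<'E'
from h import *
pic=manip.get_image("side")
for t in("post","roller_mid"): print(t,[(round(l["p"],2),atz(pic,l["at"],.085)) for l in manip.mark_of(pic,t)])
E
```

```text
time_s: 9.25
position: [0.4549, -0.0197, 0.0999]
tcp_rot: [0.826, 0.563, -0.0, -0.0]
wrist_force: [-0.9, -0.6, -0.9]
opening: 0.0005
gripper_force: 0.3
t 9.25 p [ 0.4549 -0.0197  0.0999] yaw 1.196521587953431 F [-0.8749 -0.5759 -0.8512] Ftool [-0.8559 -0.6037  0.8513] open 0.0005331135615209916 tilt [-0.  0. -1.]
time_s: 9.75
position: [0.4557, -0.0154, 0.0999]
tcp_rot: [0.834, 0.551, -0.0, -0.0]
wrist_force: [0.4, -0.3, 0.1]
opening: 0.0001
gripper_force: 0.0
t 9.75 p [ 0.4557 -0.0154  0.0999] yaw 1.1676695914343809 F [ 0.4266 -0.2564  0.0514] Ftool [-0.0685  0.493  -0.0515] open 9.406334516166306e-05 tilt [-0.0001  0.0001 -1.    ]
post [(0.53, array([ 4.52697333e-01, -3.80433531e-04,  8.50000000e-02])), (0.31, array([0.52525111, 0.03170684, 0.085     ]))]
roller_mid [(0.48, array([0.50962532, 0.00903212, 0.085     ]))]
```

```bash
python3 -m handwheel '[0.0015, -0.0003, 0, 0.008, 0, 0.0015, -0.0003, 0, 0.008, 0, 0.0015, -0.0003, 0, 0.008, 0, 0, 0, 0, 0, 0]' >/dev/null; python3 st.py
```

```text
t 10.4 p [ 0.4567 -0.0109  0.0999] yaw 1.1437650712488021 F [-0.8852  0.3803  0.6642] Ftool [-0.0205 -0.9632 -0.6642] open 0.00026880389920220317 tilt [-0. -0. -1.]
```

```bash
python3 -m handwheel '[0.001, -0.0002, 0, 0.005, 0, 0.001, -0.0002, 0, 0.005, 0, 0, 0, 0, 0, 0]' >/dev/null; python3 st.py
```

```text
t 10.775 p [ 0.4571 -0.0093  0.0999] yaw 1.1339844014622595 F [-1.0699 -8.6802  0.6172] Ftool [-8.3182  2.7028 -0.6114] open 0.0004886795638934983 tilt [-0.0003 -0.0006 -1.    ]
```

Firm contact: the pointer is against the arm. I'll back off, let it rest, and look.

```bash
python3 -m handwheel '[-0.001, 0, 0, 0, 0, 0, 0, 0, 0, 0, 0, 0, 0, 0, 0, 0, 0, 0, 0, 0]' >/dev/null; python3 st.py;  python3 -m handwheel '[-0.004, 0, 0, 0, 0, -0.006, 0, 0, 0, 0, -0.008, 0, 0, 0, 0, -0.008, 0, 0, 0, 0, -0.008, 0, 0, 0, 0]' >/dev/null; python3 st.py
python3 - <<'E'
from h import *
pic=manip.get_image("side")
for t in("post","roller_mid","home"): print(t,[(round(l["p"],2),atz(pic,l["at"],.085)) for l in manip.mark_of(pic,t)])
cv2.imwrite("pics/g.png",cv2.resize(pic["image"][120:220,190:290,::-1],None,fx=5,fy=5,interpolation=cv2.INTER_CUBIC))
E
```

```text
t 11.275 p [ 0.4567 -0.0099  0.1   ] yaw 1.1338289991185593 F [-0.874  -5.4898  0.7671] Ftool [-5.3439  1.5313 -0.7664] open 0.0005590358051977056 tilt [-0.     -0.0001 -1.    ]
t 11.9 p [ 0.4421 -0.0413  0.1   ] yaw 1.1335863704529143 F [-0.6844 -0.9237  0.1233] Ftool [-1.1266 -0.229  -0.1233] open 0.00032382116405537206 tilt [-0.  0. -1.]
post [(0.66, array([ 0.46030286, -0.00070861,  0.085     ]))]
roller_mid [(0.59, array([0.51028687, 0.01498241, 0.085     ]))]
home [(0.86, array([0.52030956, 0.00785099, 0.085     ]))]
```

View pics/g.png

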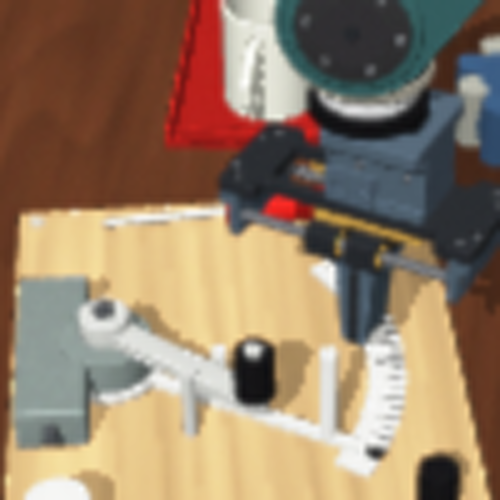

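The side crop shows the pointer pin (218,350) against the arm's flank, the post at (328,390) clear of the fingers, and the arm at home. Now I'll go over to the roller's other side.

```bash
python3 -m handwheel '[0, 0, -0.035, 0, 0, 0, 0, -0.04, 0, 0, 0.027, 0.009, 0, 0, 0, 0.027, 0.009, 0, 0, 0, 0.027, 0.009, 0, 0, 0, 0.027, 0.009, 0, 0, 0, 0.027, 0.009, 0, 0, 0, 0, 0, 0, 0.135, 0]' >/dev/null; python3 st.py .540 .062 .099
```

```text
t 13.1 p [0.5414 0.064  0.1749] yaw 0.9979320114836399 F [-0.7111 -0.0704 -0.3141] Ftool [-0.4447 -0.5596  0.3137] open 0.0006429965865420748 tilt [ 0.0006  0.0002 -1.    ]
to target in tool: [-0.0025 -0.0002  0.0759]
```

```bash
python3 -m handwheel '[0, 0, 0.025, 0, 0, 0, 0, 0.025, 0, 0, 0, 0, 0.015, 0, 0, 0, 0, 0.011, 0, 0, 0, 0, 0, 0, 0]' >/dev/null; python3 st.py .5263 .041 .099;  python3 -m handwheel '[-0.005, 0, 0, 0, 0, -0.005, 0, 0, 0, 0, -0.004, 0, 0, 0, 0, 0, 0, 0, 0, 0]' >/dev/null; python3 st.py;  python3 st.py
python3 - <<'E'
from h import *
pic=manip.get_image("side"); c=[pic["image"][140:240,170:290]]
pic=manip.get_image("top"); c.append(pic["image"][120:220,200:320])
cv2.imwrite("pics/i.png",cv2.resize(cv2.hconcat(c)[:,:,::-1],None,fx=3.3,fy=3.3,interpolation=cv2.INTER_CUBIC))
E
```

```text
t 13.725 p [0.5401 0.0626 0.0985] yaw 0.9988139512491974 F [ 0.28   -0.1663 -0.0315] Ftool [0.0118 0.3255 0.0313] open 0.000866564942538967 tilt [-0.0008 -0.0001 -1.    ]
to target in tool: [-0.0256  0.0001 -0.0004]
t 14.225 p [0.5326 0.0505 0.0991] yaw 0.9983698516406004 F [-0.5744  0.1044  0.0831] Ftool [-0.2233 -0.5394 -0.0833] open 0.0004483985596515743 tilt [ 0.0003  0.     -1.    ]
t 14.225 p [0.5326 0.0505 0.0991] yaw 0.9983698516406004 F [-0.5744  0.1044  0.0831] Ftool [-0.2233 -0.5394 -0.0833] open 0.0004483985596515743 tilt [ 0.0003  0.     -1.    ]
```

View pics/i.png

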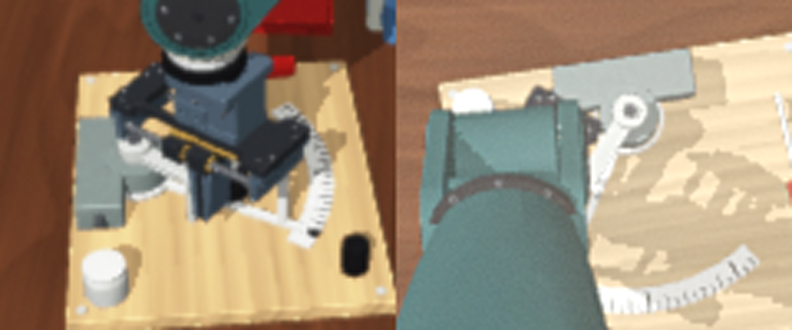

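The crops show the fingers down on the roller's far side (left panel, 215,200), with the pointer and post beyond it and everything else undisturbed. I'll approach contact slowly.

```bash
python3 -m handwheel '[-0.002, 0, 0, 0, 0, -0.002, 0, 0, 0, 0, -0.0015, 0, 0, 0, 0, 0, 0, 0, 0, 0]' >/dev/null; python3 st.py;  python3 -m handwheel '[-0.001, 0, 0, 0, 0, -0.001, 0, 0, 0, 0, 0, 0, 0, 0, 0]' >/dev/null; python3 st.py; python3 -m handwheel '[-0.001, 0, 0, 0, 0, -0.001, 0, 0, 0, 0, 0, 0, 0, 0, 0]' >/dev/null; python3 st.py
```

```text
t 14.825 p [0.5296 0.0461 0.0989] yaw 0.9986496596994585 F [-0.4003  0.2646 -1.0055] Ftool [ 0.0058 -0.4797  1.0055] open 0.0004848433885125859 tilt [-0.0001  0.     -1.    ]
t 15.2 p [0.5286 0.0444 0.0989] yaw 0.9987077770990236 F [-0.2049 -0.6617  0.0783] Ftool [-0.6673  0.186  -0.0783] open 0.0003080590788785526 tilt [-0.  0. -1.]
t 15.575 p [0.5275 0.0427 0.0989] yaw 0.9987281919682124 F [ 0.0821 -0.463   0.3178] Ftool [-0.3449  0.3196 -0.3178] open 0.00027229435211526627 tilt [-0.0001 -0.     -1.    ]
```

```bash
python3 -m handwheel '[-0.001, 0, 0, 0, 0, -0.001, 0, 0, 0, 0, 0, 0, 0, 0, 0]' >/dev/null; python3 st.py;  python3 -m handwheel '[-0.001, 0, 0, 0, 0, -0.0005, 0, 0, 0, 0, 0, 0, 0, 0, 0]' >/dev/null; python3 st.py; python3 -m handwheel '[-0.001, 0, 0, 0, 0, -0.0005, 0, 0, 0, 0, 0, 0, 0, 0, 0]' >/dev/null; python3 st.py
```

```text
t 15.95 p [0.527  0.0413 0.0991] yaw 0.998450594971112 F [ 3.2325  4.3304 -1.9445] Ftool [5.3887 0.3702 1.9513] open 0.0003719278786942679 tilt [ 0.0014  0.0005 -1.    ]
t 16.325 p [0.5265 0.0402 0.0992] yaw 0.9984930962197319 F [ 5.1334  6.2632 -3.1569] Ftool [8.0399 0.9191 3.1719] open 0.00044082710122921834 tilt [ 0.0021  0.0007 -1.    ]
t 16.7 p [0.5257 0.039  0.0992] yaw 0.9985458871563354 F [ 5.2712  6.1754 -2.0823] Ftool [8.0424 1.0842 2.098 ] open 0.0003580733808640956 tilt [ 0.0022  0.0007 -1.    ]
```

```bash
python3 -m handwheel '[-0.0026, -0.0006, 0, -0.02, 0, -0.0026, -0.0006, 0, -0.02, 0, -0.0026, -0.0006, 0, -0.02, 0, -0.0026, -0.0006, 0, -0.02, 0, 0, 0, 0, 0, 0]' >/dev/null; python3 st.py;  python3 -m handwheel '[-0.0026, -0.0006, 0, -0.02, 0, -0.0026, -0.0006, 0, -0.02, 0, -0.0026, -0.0006, 0, -0.02, 0, 0, 0, 0, 0, 0]' >/dev/null; python3 st.py
```

```text
t 17.325 p [0.5183 0.0313 0.0993] yaw 1.0786556214199785 F [ 4.7132  6.4328 -2.3396] Ftool [7.8923 1.1106 2.3552] open 0.000475587456726893 tilt [ 0.0022  0.0008 -1.    ]
t 17.825 p [0.5131 0.0253 0.0993] yaw 1.1386618978636618 F [ 4.2491  8.6936 -2.952 ] Ftool [9.6689 0.2128 2.969 ] open 0.0005100135326530246 tilt [ 0.0022  0.0009 -1.    ]
```

```bash
python3 -m handwheel '[-0.0026, -0.0006, 0, -0.02, 0, -0.0026, -0.0006, 0, -0.02, 0, -0.0026, -0.0006, 0, -0.02, 0, -0.0026, -0.0006, 0, -0.02, 0, 0, 0, 0, 0, 0]' >/dev/null; python3 st.py;  python3 -m handwheel '[-0.0026, -0.0006, 0, -0.02, 0, -0.0026, -0.0006, 0, -0.02, 0, 0, 0, 0, 0, 0, 0, 0, 0, 0, 0]' >/dev/null; python3 st.py; python3 -m handwheel '[0, 0, 0, 0, 0]'>/dev/null; python3 st.py
```

```text
t 18.45 p [0.5068 0.0167 0.0993] yaw 1.218584165637112 F [ 5.0894 10.0511 -2.0403] Ftool [11.1864  1.3064  2.0607] open 0.0005620539206944203 tilt [ 0.002  0.001 -1.   ]
t 18.95 p [0.5039 0.0123 0.0992] yaw 1.2583852234140391 F [ 3.6508 11.0669 -1.6475] Ftool [11.6508  0.0703  1.6651] open 0.0003578205455149472 tilt [ 0.0018  0.001  -1.    ]
t 19.075 p [0.5039 0.0123 0.0992] yaw 1.2583641510072752 F [ 3.9614 11.1404 -1.184 ] Ftool [11.8169  0.3436  1.2025] open 0.0003659475548049658 tilt [ 0.0018  0.001  -1.    ]
```

Contact force is about 12 N. I'll hold for over a second.

```bash
for i in 1; do python3 -m handwheel '[0, 0, 0, 0, 0, 0, 0, 0, 0, 0, 0, 0, 0, 0, 0, 0, 0, 0, 0, 0, 0, 0, 0, 0, 0, 0, 0, 0, 0, 0, 0, 0, 0, 0, 0, 0, 0, 0, 0, 0]' >/dev/null; python3 st.py; done
python3 - <<'E'
from h import *
pic=manip.get_image("side")
for t in("post","roller_mid"): print(t,[(round(l["p"],2),atz(pic,l["at"],.085)) for l in manip.mark_of(pic,t)])
E
python3 st.py
```

```text
t 20.075 p [0.5039 0.0123 0.0992] yaw 1.2583835264924004 F [ 4.3028 11.0398 -0.6223] Ftool [11.8269  0.7005  0.6414] open 0.00036787018678683054 tilt [ 0.0018  0.001  -1.    ]
post [(0.61, array([ 0.45177894, -0.04332284,  0.085     ]))]
roller_mid [(0.28, array([0.5122441 , 0.02150057, 0.085     ]))]
t 20.225 p [0.5039 0.0123 0.0992] yaw 1.2583470507294592 F [ 4.612  10.9131 -1.5618] Ftool [11.8     1.0319  1.5813] open 0.0007887491747351733 tilt [ 0.0018  0.001  -1.    ]
```

Held at 11.8 N. Now I'll ease the arm home slowly.

```bash
python3 -m handwheel '[0.0026, 0.0006, 0, 0.02, 0, 0.0026, 0.0006, 0, 0.02, 0, 0.0026, 0.0006, 0, 0.02, 0, 0.0026, 0.0006, 0, 0.02, 0, 0.0026, 0.0006, 0, 0.02, 0, 0.0026, 0.0006, 0, 0.02, 0, 0.0026, 0.0006, 0, 0.02, 0]' >/dev/null; python3 st.py; python3 -m handwheel '[0.0026, 0.0006, 0, 0.02, 0, 0.0026, 0.0006, 0, 0.02, 0, 0.0026, 0.0006, 0, 0.02, 0, 0.0026, 0.0006, 0, 0.02, 0, 0.0026, 0.0006, 0, 0.02, 0, 0.0026, 0.0006, 0, 0.02, 0]' >/dev/null; python3 st.py .527 .0413 .099
```

```text
t 21.1 p [0.5145 0.0277 0.0992] yaw 1.1179015838559885 F [ 4.4281  7.7461 -1.0282] Ftool [8.9011 0.5908 1.0431] open 0.0006719897542999421 tilt [ 0.0019  0.0008 -1.    ]
t 21.85 p [0.5252 0.0395 0.0992] yaw 0.9979702223047192 F [ 4.6201  5.5285 -3.0704] Ftool [7.1453 0.8821 3.0828] open 0.0005422393437708995 tilt [ 0.0019  0.0006 -1.    ]
to target in tool: [0.0025 0.0006 0.0002]
```

```bash
python3 -m handwheel '[0.001, 0, 0, 0, 0, 0.001, 0, 0, 0, 0, 0.001, 0, 0, 0, 0, 0.001, 0, 0, 0, 0, 0.001, 0, 0, 0, 0, 0.002, 0, 0, 0, 0, 0.003, 0, 0, 0, 0, 0.005, 0, 0, 0, 0]' >/dev/null; python3 st.py; python3 -m handwheel '[0.012, 0, 0, 0, 0, 0.012, 0, 0, 0, 0, 0, 0, -0.03, 0, 0, 0, 0, -0.04, 0, 0, 0, 0, -0.04, 0, 0, 0.05, 0, -0.01, 0, 0, 0.05, 0, 0, 0, 0, 0, 0, 0, 0, 0]' >/dev/null; python3 st.py
python3 - <<'E'
from h import *
pic=manip.get_image("side")
for t in("post","roller_mid","home"): print(t,[(round(l["p"],2),atz(pic,l["at"],.085)) for l in manip.mark_of(pic,t)])
cv2.imwrite("pics/j.png",cv2.resize(pic["image"][120:240,180:300,::-1],None,fx=4.5,fy=4.5,interpolation=cv2.INTER_CUBIC))
E
```

```text
t 22.85 p [0.5325 0.0518 0.0989] yaw 0.9987008581968609 F [-0.4173  0.829   0.1541] Ftool [ 0.4711 -0.7997 -0.1541] open 0.0007059903340266119 tilt [-0.0001 -0.     -1.    ]
t 23.85 p [0.6011 0.1588 0.2192] yaw 1.00125595825655 F [-0.5686 -0.5672  0.1516] Ftool [-0.7841 -0.1729 -0.1525] open 0.000529865753560644 tilt [ 0.0012  0.0005 -1.    ]
post [(0.58, array([ 0.44904325, -0.04504532,  0.085     ]))]
roller_mid [(0.39, array([0.50732788, 0.01982273, 0.085     ])), (0.2, array([ 0.31653196, -0.28151911,  0.085     ]))]
home [(0.85, array([0.50863474, 0.01454614, 0.085     ]))]
```

View pics/j.png

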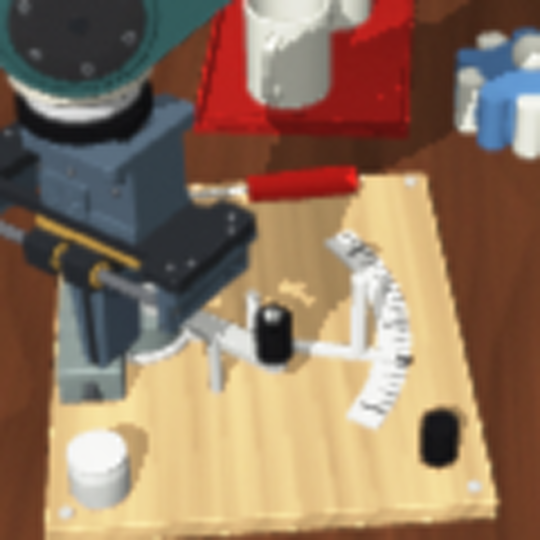

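The roller is home at (273,333), the pointer's post stands out on the scale at (358,310), and the robot is clear and high.

```bash
python3 -c "from cell import manip; print(manip.hand_in())"
```

```text
the job is handed in; nothing more can be done
None
```

I did every step and handed the job in, but `hand_in` gave no verdict: the arm was held at about 12 N for over a second and eased home, and the pointer stands at roughly 0.25 rad on the scale.

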